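# Set the slab roller's stabiliser leg down on its packing board

### The arm

A 6-joint arm with a two-finger parallel gripper is mounted at the origin on the work surface. World frame = base frame: x ahead of the robot, y to its left, z up, the work surface at z = 0. Lengths are in m, angles in degrees, forces in N, time in s.
With the tool pointing down it reaches from about 0.275 to 0.85 m from the base axis. Payload 19 kg.
Tool frame: the origin (TCP) lies on the centre line of the jaws, within the pads' length; the fingertips stand 11 mm ahead of it and the grasp point (between the pads) lies 8 mm behind it; x points along the fingers, z is the direction in which the jaws open and shut, and the axes are right-handed (so a half turn about x gives the same grasp; the last joint's range is limited). The gripper opens to 85 mm and grips with 20 to 120 N. Pads are 22 mm wide; open, the fingers measure 114 mm over their backs; the gripper's body (76 mm by 85 mm) begins 54 mm behind the grasp point. The pads swing forward as they close: fully open they stand 13 mm farther back than shut.
Start: joints at [-83.938, 8.623, 82.357, -0, 89.026, -7.678], TCP at [0.137, -0.559, 0.242] pointing down, gripper open.
Joint ranges: [-160.23, 160.23], [-39.13, 120.54], [6.94, 153.29], [-79.49, 259.48], [9.18, 160.14], [-161.06, 161.06]. Speed limits (degrees/s): [108.29, 108.29, 127.2, 172.46, 172.46, 172.46].

### API

Orientations are given as a 3x3 rotation matrix whose columns are the frame's x, y, z axes.
In Python, from rig import * gives the robot as it stands. Calls block until the motion is done:
- move_pose(position, orientation): joint-space move of the TCP to a pose.
- move_linear(position, rot=None, v=0.15, threshold=None): straight line of the TCP; rot=None keeps the orientation; v is the mean speed in m/s. With threshold (N) it stops when the force on the tool has changed by that much, and returns True; else False.
- set_joints(angles): joint-space move.
- grip(opening, strength=None): finger opening in m; strength is the grip in N (None keeps the last); returns when the fingers have stopped.
- hold(seconds).
- inverse_kinematics(position, orientation): joint angles nearest the present ones, or None.
- capture(name): name is "side" or "top" or "wrist"; returns a dict with "frame" (400x640x3 uint8, blue, green, red), "z_map" (400x640 float32, m along the optical axis (not along the pixel's ray), 0 where there is no reading), "intrinsics" (3x3 intrinsics, pixels), "k1" (the pictures are not rectified: a ray, as slopes to the right and down, at radius r is drawn at 1 + k1 r^2 times it, then the intrinsics apply), "R" (3x3) and "t" (3): a world point X has camera coordinates R X + t. Camera axes: x right, y down, z forward; pixel columns grow to the right and rows downward; lengths in m; the calibration is good to about 2 mm. A picture is of the moment at which its call begins.
A pose or a line that the arm cannot do raises PlanningError and nothing moves.
- sign_off(): hands the job in, once; it reports no verdict.
Readings, each from a call of its own:
- get_time_s(): time.
- get_joints(): joint angles.
- get_joint_velocities(): joint speeds.
- get_joint_efforts(): joint torques, N m.
- get_position(): TCP position.
- get_orientation(): TCP orientation.
- get_wrist_force(): force on the tool from outside, world axes, zero at the start.
- get_ft_torque(): the same for the moment, N m.
- get_opening(): finger opening in m.
Only numpy, scipy, OpenCV 4.12 (cv2) and the standard library are available. Lean on these libraries where they do the work, as an engineer would, in place of code of your own. Each camera call takes 0.05 s, during which the arm holds its last target.

### The job

The outfeed bed of the slab roller needs its stabiliser leg down before it takes clay. Slide the wooden packing board flat under the raised foot so that the whole foot will stand on the board's square plate, then wind the crank on top of the leg clockwise (seen from above) until you feel the foot meet the board, and give it about a quarter turn more so that it bears firmly; do not force it further. Let go of everything, and leave the glaze jar, the cup and the brush where they stand.

Things in the scene. Friction and masses are not known exactly. Their poses are not given: they have to be found in the camera images.
- slab_roller: Slab roller fixed to the bench. Origin: on the bench, under the axis of its stabiliser leg; z up, +y outward from the free end of its outfeed bed (open side, where the board goes in). Bed: y -50 to -375 mm, x +-186, top 120 mm, end rail's underside 70 mm up. Leg: tube and collar to 52 mm diameter from 70 mm up, gear head 62 mm, top 201 mm. Roller frame: y -375 to -495, below 320 mm.
- crank_axis (a point): Point fixed to the machine on the vertical axis of the crank and leg, 260 mm above the bench, level with the grip of the crank's knob: centre of the circle (radius 75 mm) that the knob follows. Nothing on the axis stands above 223 mm.
- knob_grip (a point): On the axis of the red crank knob, 260 mm above the bench. The knob is an upright cylinder 27 mm in diameter, from 221 to 283 mm above the bench; it spins freely on its pin, so the fingers can hold it at a constant orientation while leading it round the circle. The steel crank arm under it is 20 mm wide, upper face 217 mm above the bench.
- crank (a joint): Crank angle in rad over several turns, growing clockwise seen from above; starts at 2.5 to 10.5. A turn lowers the foot 12 mm; free, its sole is at 55 mm - 12 mm x angle/6.28. Winding freely meets 8 N or so of friction along the circle at the knob (standing still, friction holds it either way); with the foot standing on something, each quarter turn adds about 7 N there and 280 N at the foot.
- jack_foot: Foot of the leg: round steel plate 60 mm in diameter, 10 mm thick with its black rubber sole, on a 30 mm inner tube with a rubber buffer (gives 1 mm per 100 N). Origin: centre of the sole's underside; moves only up and down. Starts 35 to 50 mm above the bench. Bearing firmly means 80 to 450 N on the board (2 to 11 N more at the knob than when winding freely); more is forcing it.
- packing_board: Loose wooden board in the form of a paddle, 20 mm thick, 0.24 kg or so, lying flat on the bench: a square plate 110 x 110 mm with a handle 36 mm wide that continues in its plane. Origin at the centre of the plate's underside; z up, the handle runs along the board's -x axis, from x = -55 mm to its end at x = -175 mm. It can be gripped across the handle and slid along the bench.
- glaze_jar: Bystander: glaze jar with white cap, 68 mm in diameter, 105 mm high, upright on the bench; origin at the centre of its base. Leave it.
- bisque_cup: Bystander: terracotta cup, 76 mm in diameter, 85 mm high, standing on the outfeed bed; origin at the centre of its base. Leave it.
- glaze_brush: Bystander: brush 190 mm long with a wooden handle, lying on the outfeed bed; origin near the middle of its length, underside. Leave it.

How it is judged (in metres and radians):
On the way, in this order (a step that is already met when the one before it is completed fails the run):
1. the packing board lies flat with its plate under the whole foot (x of jack_foot in the frame of packing_board between -0.025 and 0.025 m and y of jack_foot in the frame of packing_board between -0.025 and 0.025 m and angle between packing_board's own z axis and vertical below 0.06 rad), for 0.2 s.
2. the foot bears firmly on the board (all of step 1 and contact force between jack_foot and packing_board above 80 N), for 0.3 s.
At the end, for the whole second after the job is handed in: The board lies flat (within 0.06 rad) with the foot's centre within 25 mm of the plate's centre along both of the board's axes, the foot presses on it with 80 to 450 N, and board and crank are at rest (all of step 2 and contact force between jack_foot and packing_board below 450 N and linear speed of packing_board below 0.01 m/s and velocity of joint crank between -0.1 and 0.1 rad/s); the robot touches nothing.
It fails at once if the leg is forced: the foot presses on the board with more than 450 N (contact force between jack_foot and packing_board above 450 N).
It fails at once if the glaze jar is moved by more than 30 mm (distance of glaze_jar from where it was at the start of the episode above 0.03 m).
It fails at once if the cup is moved by more than 30 mm (distance of bisque_cup from where it was at the start of the episode above 0.03 m).
It fails at once if the brush is moved by more than 30 mm (distance of glaze_brush from where it was at the start of the episode above 0.03 m).
It also fails if it takes over 70 s, if anything falls off the work surface, if the arm or the gripper's body presses on something with over 40 N, if the wrist force passes 120 N, or if a joint passes its speed limit or range.

## Working session

There is one attempt and no reset: what is moved stays moved. The work goes in short steps, each a Python script; the robot and the scene stay as the last script left them, time stands still between calls to the robot, and variables do not carry over. Pictures are saved under pics/ and viewed, and the job is handed in when it is done.

```bash
mkdir -p pics; ls
python3 - <<'E'
from rig import *
import cv2,pickle
d={}
for n in ["side","top","wrist"]:
    c=capture(n); d[n]=c; cv2.imwrite(f"pics/{n}0.png",c["frame"]); print(n,c["R"].tolist(),c["t"],c["intrinsics"].tolist(),c["k1"])
pickle.dump(d,open("d0.pkl","wb"))
print(get_time_s(),get_opening())
E
```

```text
pics
side [[-0.9937207989893903, -0.10947022832683714, 0.023135314261053436], [-0.07273326693929347, 0.47488769624934657, -0.8770356593841129], [0.08502261779212071, -0.8732112831732413, -0.4798679082859328]] [0.55936629 0.24296732 1.24940584] [[478.4388857471695, 0.0, 310.7479928786108], [0.0, 478.4388857471695, 203.7640145770293], [0.0, 0.0, 1.0]] -0.1189885336516611
top [[0.027306298902783414, -0.9995816143020787, -0.00953742048368616], [-0.9971136038255393, -0.026560228753327142, -0.07112675526562916], [0.0708436807787231, 0.011452100148956187, -0.9974216872997606]] [-0.09159367  0.620191    1.39472121] [[475.152143684955, 0.0, 319.04185269243266], [0.0, 475.152143684955, 200.6274651082631], [0.0, 0.0, 1.0]] -0.014633872828358718
wrist [[0.23707544930477997, -0.9714895646928572, -0.0018047243059419224], [-0.9323851124028955, -0.22805365475997144, 0.2804452401451323], [-0.2728611982425825, -0.0648039832379422, -0.9598683296422066]] [-0.57410077 -0.03595395  0.37910036] [[303.5962708611435, 0.0, 317.0401560618283], [0.0, 303.5962708611435, 201.93801068724784], [0.0, 0.0, 1.0]] -0.01620389904823449
0.15 0.08498491519618387
```

View pics/side0.png

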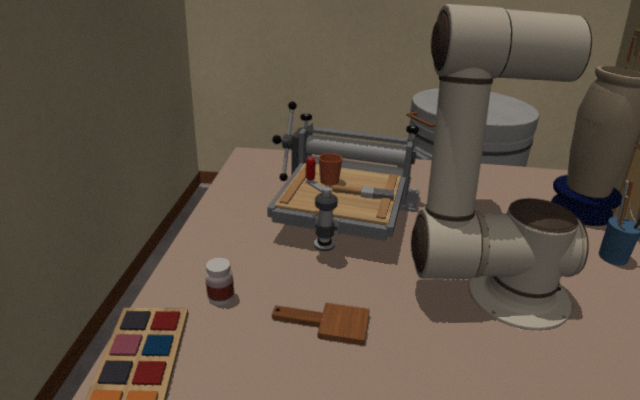

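View pics/top0.png

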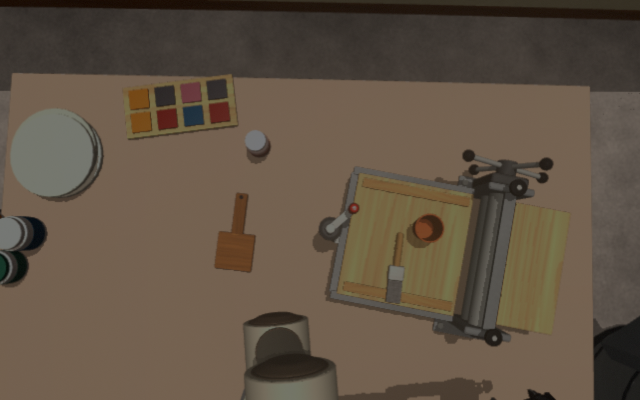

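View pics/wrist0.png

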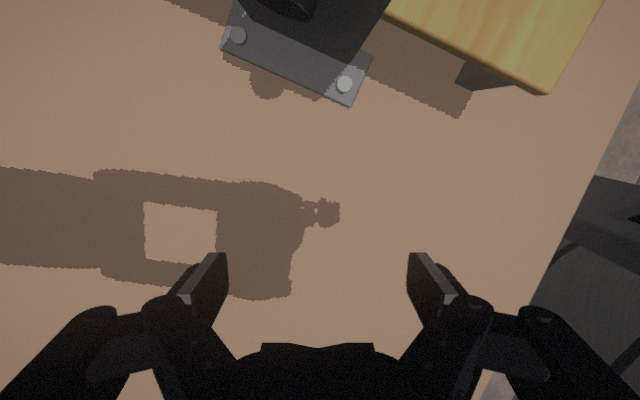

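The top view shows the board's plate at about (235,251) with its handle up (+x), the leg head at (331,229), the red knob at (354,208) and the jar at (257,143). In the side view the foot is at (325,243). Next I measure.

```bash
cat > h.py <<'E'
import numpy as np, cv2
def cast(c,px,z):
    """pixels -> world points on plane height z"""
    px=np.asarray(px,float).reshape(-1,1,2)
    u=cv2.undistortPoints(px,c["intrinsics"],np.array([c["k1"],0,0,0.]),None).reshape(-1,2) if False else cv2.undistortPointsIter(px,c["intrinsics"],np.array([c["k1"],0,0,0.]),None,None,(3,50,1e-10)).reshape(-1,2)
    R=np.array(c["R"]);t=np.array(c["t"])
    o=-R.T@t; d=np.c_[u,np.ones(len(u))]@R
    return o+d*((z-o[2])/d[:,2])[:,None]
def proj(c,X):
    X=np.asarray(X,float).reshape(-1,3)
    rv,_=cv2.Rodrigues(np.array(c["R"]))
    return cv2.projectPoints(X,rv,np.array(c["t"],float),c["intrinsics"],np.array([c["k1"],0,0,0.]))[0].reshape(-1,2)
E
python3 - <<'E'
import pickle,cv2,numpy as np
from h import *
d=pickle.load(open("d0.pkl","rb"))
t=d["top"];f=t["frame"]
hsv=cv2.cvtColor(f,cv2.COLOR_BGR2HSV)
for p in [(235,251),(239,215),(270,230),(353,208),(331,231),(257,142),(388,210)]: print(p,hsv[p[1],p[0]],t["z_map"][p[1],p[0]])
for n,b in [("top",(170,170,420,330)),("side",(190,140,440,350))]:
    x0,y0,x1,y1=b
    cv2.imwrite(f"pics/{n}0z.png",cv2.resize(d[n]["frame"][y0:y1,x0:x1],None,fx=3,fy=3,interpolation=cv2.INTER_CUBIC)[:600,:800])
E
```

```text
(235, 251) [ 13 165  99] 1.4154357
(239, 215) [ 13 161  92] 1.415579
(270, 230) [ 14  79 116] 1.4292561
(353, 208) [  6  78 117] 1.1531534
(331, 231) [ 24  22 115] 1.2124156
(257, 142) [110   6 119] 1.3448575
(388, 210) [ 23 107 117] 1.315721
```

View pics/top0z.png

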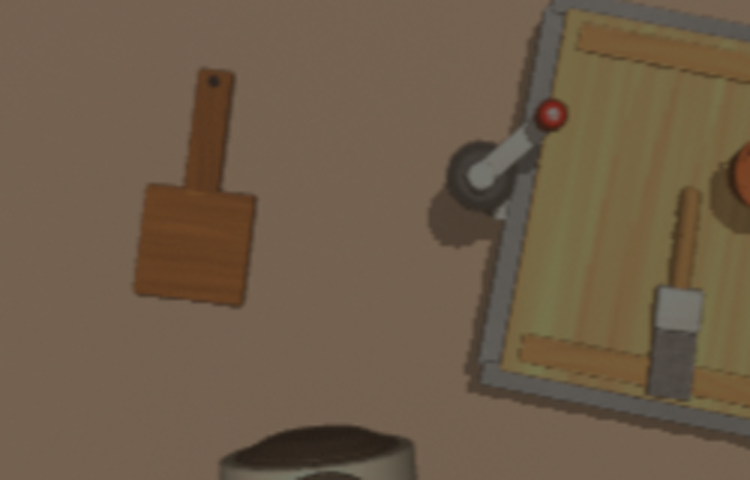

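View pics/side0z.png

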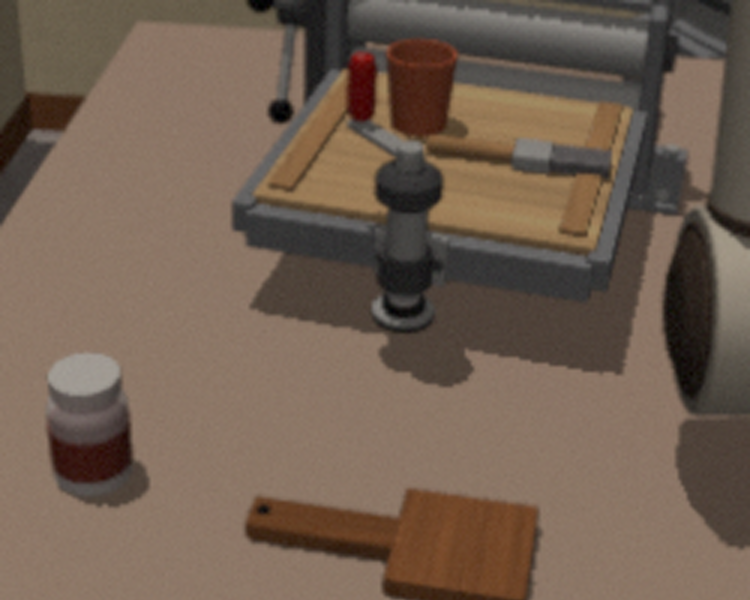

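Run:
```python
import pickle,cv2,numpy as np
from h import *
d=pickle.load(open("d0.pkl","rb"))
t=d["top"];f=t["frame"];s=d["side"]
hsv=cv2.cvtColor(f,cv2.COLOR_BGR2HSV)
m=((hsv[...,0]<20)&(hsv[...,1]>130)&(hsv[...,2]>50)).astype(np.uint8)
m[:185]=0;m[290:]=0;m[:,:200]=0;m[:,280:]=0
print(m.sum())
ys,xs=np.nonzero(m)
P=cast(t,np.c_[xs,ys],0.02)[:,:2]
# handle vs plate by width: main axis
cs,_=cv2.findContours(m,cv2.RETR_EXTERNAL,cv2.CHAIN_APPROX_NONE);c=max(cs,key=cv2.contourArea)
pl=cv2.morphologyEx(m,cv2.MORPH_OPEN,np.ones((19,19),np.uint8))
ys2,xs2=np.nonzero(pl);Q=cast(t,np.c_[xs2,ys2],0.02)[:,:2]
r=cv2.minAreaRect((Q*1000).astype(np.float32));print("plate rect",r)
hd=m*(1-cv2.dilate(pl,np.ones((5,5))));ys3,xs3=np.nonzero(hd);H=cast(t,np.c_[xs3,ys3],.02)[:,:2]
print("plate mean",Q.mean(0),"handle mean",H.mean(0), cv2.minAreaRect((H*1000).astype(np.float32)))
v=H.mean(0)-Q.mean(0);print("handle dir deg",np.degrees(np.arctan2(v[1],v[0])),np.linalg.norm(v))
# whole-mask moments axis
_,_,V=np.linalg.svd(P-P.mean(0));print("pca",np.degrees(np.arctan2(V[0][1],V[0][0])))
# knob in both views
for n,c in d.items():
    if n=="wrist":continue
    h=cv2.cvtColor(c["frame"],cv2.COLOR_BGR2HSV)
    mm=(((h[...,0]<5)|(h[...,0]>172))&(h[...,1]>170)).astype(np.uint8)
    k,l,st,ce=cv2.connectedComponentsWithStats(mm)
    for i in range(1,k):
        if st[i,4]>25:print(n,st[i],ce[i])
# bed depth
z=t["z_map"]
yy,xx=np.mgrid[0:400,0:640]
def world(c):
    z=c["z_map"];yy,xx=np.mgrid[0:400,0:640]
    u=cv2.undistortPointsIter(np.c_[xx.ravel(),yy.ravel()].astype(float).reshape(-1,1,2),c["intrinsics"],np.array([c["k1"],0,0,0.]),None,None,(3,50,1e-10)).reshape(-1,2)
    X=np.c_[u,np.ones(len(u))]*z.reshape(-1,1)
    return ((X-c["t"])@c["R"]).reshape(400,640,3)
W=world(t);np.save("W.npy",W)
g=(W[...,2]>.185)&(W[...,2]<.21)&(xx>310)&(xx<350)&(yy>205)&(yy<250)
print("gear pts",g.sum());ys,xs=np.nonzero(g);print(cv2.minEnclosingCircle(np.c_[xs,ys].astype(np.float32)))
print(cv2.minEnclosingCircle((W[g][:,:2]*1000).astype(np.float32)))
b=(W[...,2]>.105)&(W[...,2]<.135)&(xx>320)&(xx<490)&(yy>160)&(yy<330)
print("bed",cv2.minAreaRect((W[b][:,:2]*1000).astype(np.float32)))
k=(W[...,2]>.27)&(W[...,2]<.3)&(xx>330)&(xx<375)&(yy>190)&(yy<225);print("knob",k.sum(),np.median(W[k],0),W[k].mean(0))
j=(W[...,2]>.09)&(W[...,2]<.12)&(xx>235)&(xx<280)&(yy>120)&(yy<165);print("jar",j.sum(),W[j].mean(0))
cu=(W[...,2]>.19)&(W[...,2]<.22)&(xx>405)&(xx<450)&(yy>210)&(yy<250);print("cup",cu.sum(),W[cu].mean(0))
```

```text
1778
plate rect ((466.1519775390625, 172.10487365722656), (106.43180847167969, 104.60874938964844), 1.6437355279922485)
plate mean [0.46614439 0.17206197] handle mean [0.58120005 0.16210467] ((582.5100708007812, 161.97369384765625), (34.1700553894043, 112.08403778076172), 85.04705047607422)
handle dir deg -4.9462391907171455 0.11548571613726688
pca 174.957788658075
side [306 158   9  22 150] [310.16 168.28]
side [208 290   8   8  26] [211.84615385 293.11538462]
side [218 290   9  10  36] [221.83333333 294.38888889]
side [151 312  29  18 407] [165.02457002 320.16953317]
side [132 362  33  22 588] [148.7755102 372.4829932]
top [210 103  18  19 243] [217.55144033 111.24279835]
top [158 110  19  19 315] [166.75873016 118.67619048]
gear pts 315
((333.8023376464844, 226.1976776123047), 15.536532402038574)
((544.2291870117188, -116.71175384521484), 40.04926681518555)
bed ((534.537841796875, -328.3970947265625), (396.85528564453125, 449.0859069824219), 80.7846908569336)
knob 93 [ 0.58835819 -0.16322769  0.28055628] [ 0.58897574 -0.16332016  0.28016031]
jar 354 [0.7838601  0.10924306 0.10396195]
cup 207 [ 0.54782438 -0.36655843  0.20125037]
```

Run:
```python
import pickle,cv2,numpy as np
from h import *
d=pickle.load(open("d0.pkl","rb"));t=d["top"];s=d["side"]
Z=lambda p:np.array(p)/3+[170,170]
print("gear",cast(t,[Z((481,177))],0.195)[0])
e=cast(t,[Z((553,1)),Z((481,380))],0.12);print("rail",e,np.degrees(np.arctan2(*(e[0]-e[1])[1::-1])))
w=cast(t,[Z((577,12)),Z((502,370))],0.12);print("wood",w,np.degrees(np.arctan2(*(w[0]-w[1])[1::-1])))
Zs=lambda p:np.array(p)/3+[190,140]
for z in (.035,.04,.045,.05): print("foot rim c",z,cast(s,[Zs((403,311))],z+.006)[0])
f=s["frame"];x0,y0=295,185
cv2.imwrite("pics/foot0.png",cv2.resize(f[y0:y0+75,x0:x0+65],None,fx=8,fy=8,interpolation=cv2.INTER_CUBIC))
f=t["frame"];x0,y0=305,195
cv2.imwrite("pics/gear0.png",cv2.resize(f[y0:y0+60,x0:x0+65],None,fx=10,fy=10,interpolation=cv2.INTER_CUBIC))
W=np.load("W.npy")
print(np.round(W[219:240:2,321:341:2,2]*1000).astype(int))
```

```text
gear [ 0.53687574 -0.10823686  0.195     ]
rail [[ 0.70260078 -0.1718909   0.12      ]
 [ 0.35303965 -0.11402745  0.12      ]] -9.399039632233178
wood [[ 0.69290911 -0.19435757  0.12      ]
 [ 0.36260296 -0.13293536  0.12      ]] -10.534138014090265
foot rim c 0.035 [ 0.53694025 -0.11224836  0.041     ]
foot rim c 0.04 [ 0.53648129 -0.10467557  0.046     ]
foot rim c 0.045 [ 0.53602233 -0.09710277  0.051     ]
foot rim c 0.05 [ 0.53556337 -0.08952998  0.056     ]
[[  0 189 197 198 203 201 193 220 216 218]
 [  2 197 200 200 199 202 215 215 225 215]
 [191 201 199 203 198 214 215 212 220 218]
 [195 197 199 199 220 220 225 219 215 213]
 [200 199 203 224 220 223 220 223 214 200]
 [199 202 199 223 221 225 227 222 203 199]
 [199 199 200 223 220 219 223 200 203 203]
 [197 200 196 200 199 196 201 204 198 197]
 [192 199 204 196 203 204 203 196 200 193]
 [  3 187 196 199 205 200 199 196 197 118]
 [ -3   1  -1 189 191 199 193 188 117 116]]
```

View pics/gear0.png

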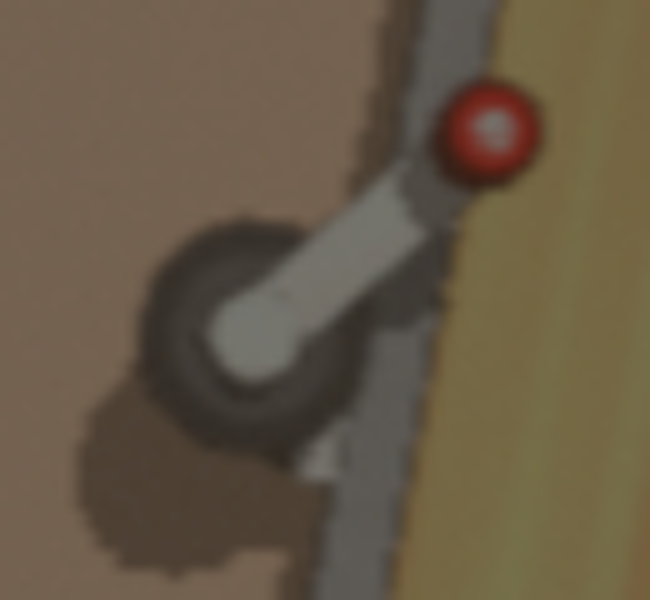

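View pics/foot0.png

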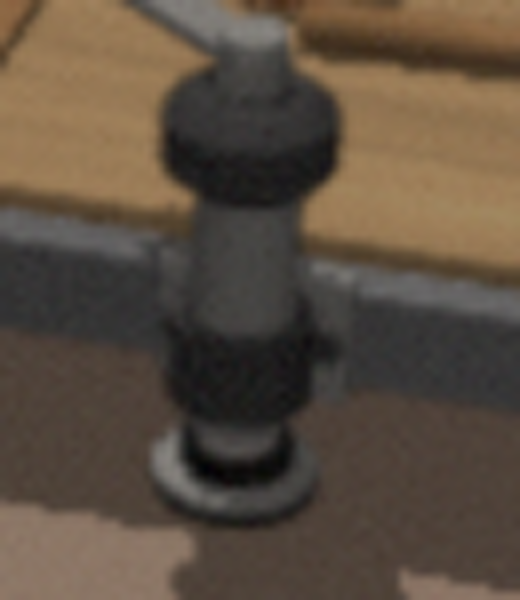

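Run:
```python
import pickle,cv2,numpy as np
from h import *
d=pickle.load(open("d0.pkl","rb"));t=d["top"];s=d["side"]
Z=lambda p:(np.array(p)+.5)/10-.5+[305,195]
g=cast(t,[Z((252,337))],.19)[0];h=cast(t,[Z((253,340))],.223)[0];k=cast(t,[Z((491,132))],.281)[0]
print(g,h,k,np.linalg.norm((k-h)[:2]),np.linalg.norm((k-g)[:2]))
ks=cast(s,[[310.2,168.3]],.25)[0];print("knob side",ks)
Zs=lambda p:(np.array(p)+.5)/8-.5+[295,185]
print("hub side",cast(s,[Zs((255,35))],.223)[0], "rim", cast(s,[Zs((234,475))],.05)[0],cast(s,[Zs((234,475))],.055)[0])
# board side check
sf=cv2.cvtColor(s["frame"],cv2.COLOR_BGR2HSV)
print(proj(s,[[.466,.172,.02],[.582,.162,.02],[h[0],h[1],.05]]),proj(t,[[.466,.172,.02]]))
from rig import *
# reach check
def Rd(a): # tool down, jaws (z axis) along angle a
    a=np.radians(a); z=np.array([np.cos(a),np.sin(a),0]);x=np.array([0,0,-1.]);return np.c_[x,np.cross(z,x),z]
for a in range(0,180,15):
  r=[]
  for ph in range(0,360,30):
    q=inverse_kinematics([.5355+.075*np.cos(np.radians(ph)),-.1075+.075*np.sin(np.radians(ph)),.252],Rd(a)); r.append(None if q is None else int(q[5]))
  print(a,r)
print(get_orientation())
```

```text
[ 0.53885096 -0.1067317   0.19      ] [ 0.53765142 -0.10658995  0.223     ] [ 0.5889116  -0.16234245  0.281     ] 0.07573603483748517 0.07482394879230846
knob side [ 0.58861768 -0.16673757  0.25      ]
hub side [ 0.53707766 -0.10082394  0.223     ] rim [ 0.5374611  -0.09701778  0.05      ] [ 0.53699316 -0.08945565  0.055     ]
[[343.51537043 318.64822113]
 [295.73205115 311.47398604]
 [324.03415177 242.09606015]] [[234.50068154 250.99934771]]
0 [-17, -13, -11, -11, -13, -17, -22, -26, -27, -26, -24, -20]
15 [-32, -28, -26, -26, -28, -32, -37, -41, -42, -41, -39, -35]
30 [-47, -43, -41, -41, -43, -47, -52, -56, -57, -56, -54, -50]
45 [-62, -58, -56, -56, -58, -62, -67, -71, -72, -71, -69, -65]
60 [-77, -73, -71, -71, -73, -77, -82, -86, -87, -86, -84, -80]
75 [-92, -88, -86, -86, -88, -92, -97, -101, -102, -101, -99, -95]
90 [-107, -103, -101, -101, -103, -107, -112, -116, -117, -116, -114, -110]
105 [-122, -118, -116, -116, -118, -122, -127, -131, -132, -131, -129, -125]
120 [-137, -133, -131, -131, -133, -137, -142, -146, -147, -146, -144, -140]
135 [-152, -148, -146, -146, -148, -152, -157, None, None, None, -159, -155]
150 [None, None, None, None, None, None, None, None, None, None, None, None]
165 [None, None, None, None, None, None, None, None, None, None, None, None]
[[-1.06775678e-04  9.71385774e-01  2.37507194e-01]
 [ 8.92218390e-04  2.37507193e-01 -9.71385370e-01]
 [-9.99999596e-01  1.08187955e-04 -8.92048243e-04]]
```

The leg axis is at about (0.538, -0.106). The board plate is at (0.466, 0.172) with its handle at -5°, and the machine's yaw is about -10°. I'll turn the board so its handle points outward (about 80°) while sliding it in. Grasp first.

```bash
cat >> h.py <<'E'
def Rd(a):
    a=np.radians(a); z=np.array([np.cos(a),np.sin(a),0]);x=np.array([0,0,-1.]);return np.c_[x,np.cross(z,x),z]
A=np.array([.538,-.106])
E
python3 - <<'E'
from rig import *
from h import *
p=get_position()
move_linear([p[0],p[1],.47],v=.25)
move_pose([.6005,.160,.35],Rd(-95))
print(get_joints(),get_time_s())
grip(.065)
move_linear([.6005,.160,.06],v=.2)
move_linear([.6005,.160,.015],v=.08,threshold=8)
print(get_position(),get_wrist_force())
grip(.02,60)
print(get_opening(),get_position(),get_wrist_force(),get_time_s())
c=capture("wrist");cv2.imwrite("pics/w1.png",c["frame"])
E
```

```text
[ 7.76179278e+00  1.37419545e+01  6.40143046e+01 -6.31660330e-03
  1.02237881e+02  1.02805257e+02] 4.2333
[0.60064436 0.16004296 0.01508046] [0.73642307 0.34509731 0.06013138]
0.03463019103430822 [0.60090102 0.16010586 0.0158176 ] [-1.64156009  1.07409276  5.66293449] 7.2583
```

View pics/w1.png

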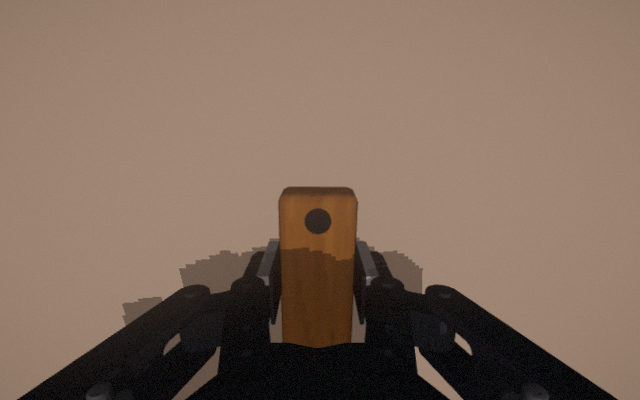

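Run:
```python
from rig import *
from h import *
z=.0163
dr=np.array([np.cos(np.radians(80)),np.sin(np.radians(80))])
s=np.array([.6005,.160]);e=A+.315*dr
for i in range(1,5):
    p=s+(e-s)*i/4
    move_linear([*p,z],Rd(-95+85*i/4),v=.02)
    print(get_wrist_force().round(1),get_time_s())
move_linear([*(A+.22*dr),z],v=.1)
c=capture("top");cv2.imwrite("pics/t2.png",c["frame"]);c=capture("side");cv2.imwrite("pics/s2.png",c["frame"])
print(get_wrist_force(),get_opening(),get_time_s())
```

```text
[ 0.1 -0.1 -2. ] 8.025
[-0.4  0.5 -1.9] 8.7333
[ 1.7  0.7 -1. ] 9.4417
[ 0.3  1.  -1.3] 10.15
[-0.32990177 -1.00747522 -2.09850857] 0.034554415961445026 11.35
```

View pics/t2.png

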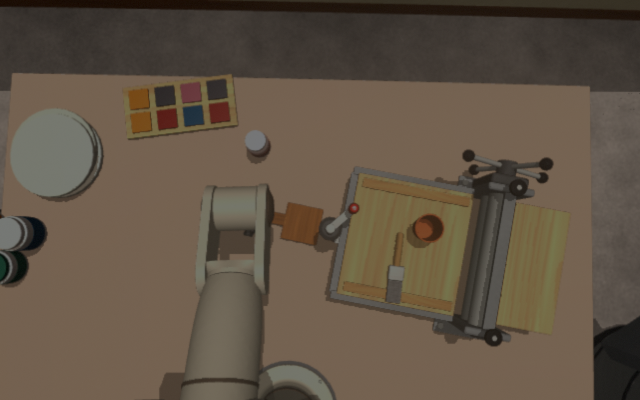

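View pics/s2.png

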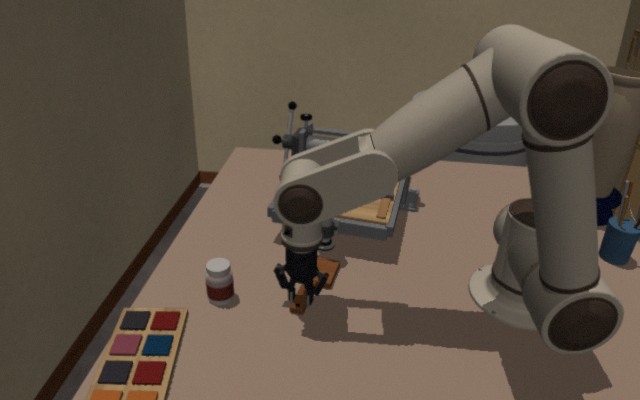

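The plate is at about (302,224) in the top view, just in front of the leg, with the handle pointing outward. I'll measure where it sits in the grip, then slide in.

Run:
```python
from rig import *
from h import *
c=capture("top")
h=cv2.cvtColor(c["frame"],cv2.COLOR_BGR2HSV)
m=((h[...,0]<20)&(h[...,1]>130)&(h[...,2]>50)).astype(np.uint8)
m[:195]=0;m[250:]=0;m[:,:278]=0;m[:,330:]=0
m=cv2.morphologyEx(m,cv2.MORPH_OPEN,np.ones((15,15),np.uint8))
ys,xs=np.nonzero(m);Q=cast(c,np.c_[xs,ys],.02)[:,:2]*1000
r=cv2.minAreaRect(Q.astype(np.float32));print(r,Q.mean(0))
dr=np.array([np.cos(np.radians(80)),np.sin(np.radians(80))])
print("expected",(A+.085*dr)*1000)
ce=np.array(r[0])/1000
corr=A+.085*dr-ce; corr=np.clip(corr,-.01,.01); print("corr",corr)
p=get_position()
tgt=A+.135*dr+corr
print("stopped",move_linear([*tgt,.0163],v=.08,threshold=15),get_position(),get_wrist_force())
c=capture("side");cv2.imwrite("pics/s3.png",c["frame"]);c=capture("top");cv2.imwrite("pics/t3.png",c["frame"])
```

```text
((554.554443359375, -22.8719482421875), (107.06947326660156, 107.31432342529297), 1.56510591506958) [553.65353472 -22.73901822]
expected [552.7600951  -22.29134099]
corr [-0.00179435  0.00058061]
stopped False [0.55970447 0.02781757 0.01629712] [-0.39489376 -0.91473165 -0.38933635]
```

View pics/s3.png

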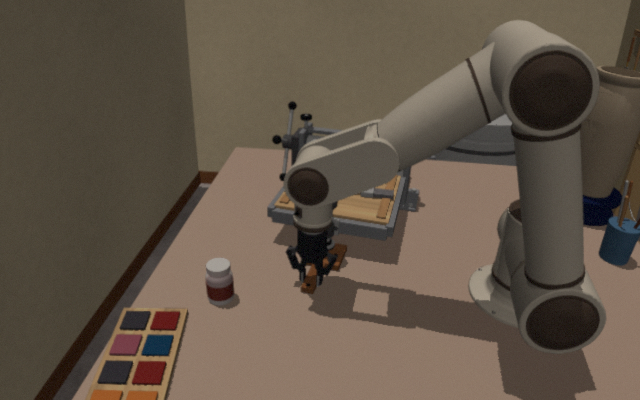

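View pics/t3.png

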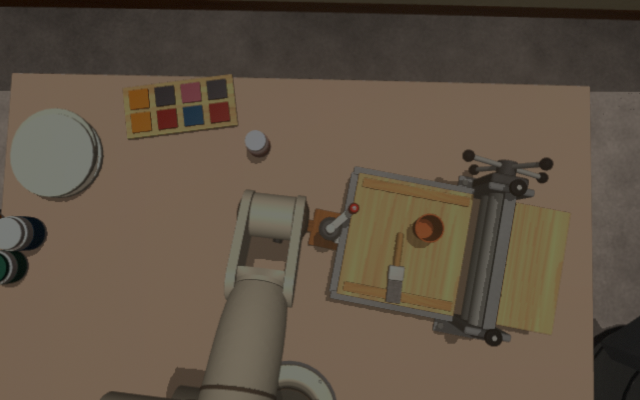

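Run:
```python
from rig import *
from h import *
grip(.07)
p=get_position()
move_linear([p[0],p[1],.10],v=.15)
move_linear([p[0],p[1]+.0,.40],v=.3)
move_pose([.4,.2,.42],Rd(-10))
import pickle
c=capture("side");cv2.imwrite("pics/s4.png",cv2.resize(c["frame"][190:290,250:400],None,fx=5,fy=5,interpolation=cv2.INTER_CUBIC))
t=capture("top");cv2.imwrite("pics/t4.png",cv2.resize(t["frame"][180:280,250:400],None,fx=5,fy=5,interpolation=cv2.INTER_CUBIC))
pickle.dump((c,t),open("d4.pkl","wb"))
print(get_time_s(),get_opening(),get_wrist_force())
```

```text
16.0333 0.06995569351795425 [-0.23670619 -0.16660869  0.04885478]
```

View pics/s4.png

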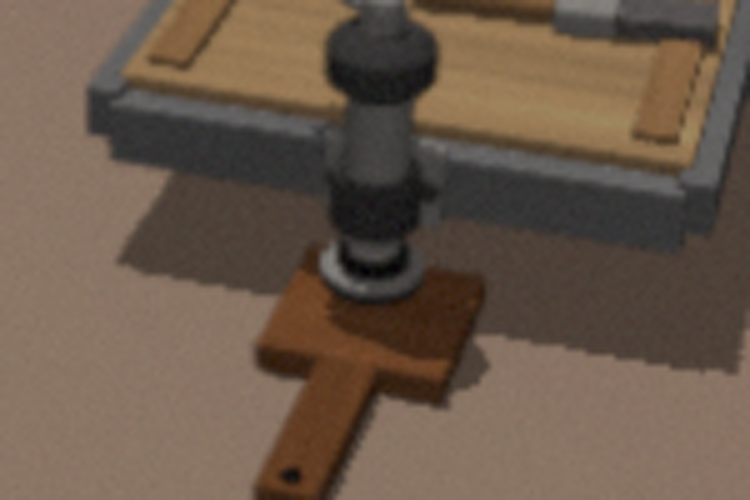

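View pics/t4.png

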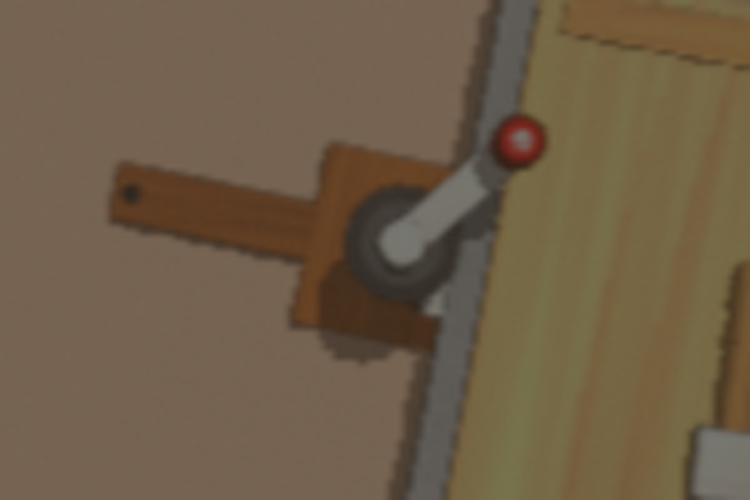

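The board lies under the foot. Its front corners in the top zoom are (328,143) and (290,323), and the handle end is between (120,163) and (110,220). I'll compute the offset from these.

Run:
```python
from h import *
import pickle
s,t=pickle.load(open("d4.pkl","rb"))
Z=lambda p:(np.array(p)+.5)/5-.5+[250,180]
a,b,e1,e2=cast(t,[Z((327,142)),Z((290,324)),Z((119,162)),Z((109,221))],.02)[:,:2]
u=(a-b)/np.linalg.norm(a-b);n=np.array([u[1],-u[0]]) # toward -y
print("edge len",np.linalg.norm(a-b),"deg",np.degrees(np.arctan2(u[1],u[0])))
c=(a+b)/2+n*.055; print("centre via edge",c, "via handle end",(e1+e2)/2+n*.175)
print("handle dir",np.degrees(np.arctan2(*((e1+e2)/2-(a+b)/2)[::-1])))
Zs=lambda p:(np.array(p)+.5)/5-.5+[250,190]
l,r,bl=cast(s,[Zs((257,352)),Zs((445,385)),Zs((484,280))],.02)[:,:2]
print("side corners",l,r,bl,"centre",(l+bl)/2)
hu=cast(t,[Z((401,244))],.223)[0];kn=cast(t,[Z((520,141))],.281)[0];print("hub",hu,kn)
```

```text
edge len 0.11029929136247357 deg -9.880452907077695
centre via edge [ 0.536435   -0.10809251] via handle end [ 0.53725557 -0.10968619]
handle dir 79.59678164079078
side corners [ 0.59654374 -0.05208658] [ 0.49020978 -0.03568834] [ 0.47360112 -0.14304555] centre [ 0.53507243 -0.09756607]
hub [ 0.538029   -0.10645296  0.223     ] [ 0.58878672 -0.16222377  0.281     ]
```

Run:
```python
from rig import *
from h import *
k=np.array([.5888,-.1635])
move_pose([*k,.36],Rd(-10))
grip(.06)
move_linear([*k,.252],v=.15,threshold=10)
print(get_position(),get_wrist_force())
grip(.015,60)
print(get_opening(),get_position(),get_wrist_force(),get_time_s())
c=capture("wrist");cv2.imwrite("pics/w5.png",c["frame"])
A2=np.array([.538,-.106]);
for ph in range(0,360,20):
    r=np.radians(ph)
    q=inverse_kinematics([A2[0]+.075*np.cos(r),A2[1]+.075*np.sin(r),.252],Rd(-10))
    if q is None: print("bad",ph)
```

```text
[ 0.58908845 -0.16361537  0.2531019 ] [-0.33502026 -0.19394087  0.81613781]
0.025433213602311933 [ 0.58864074 -0.1632217   0.25307957] [-6.37075799  4.15585136  8.32871178] 19.1
```

View pics/w5.png

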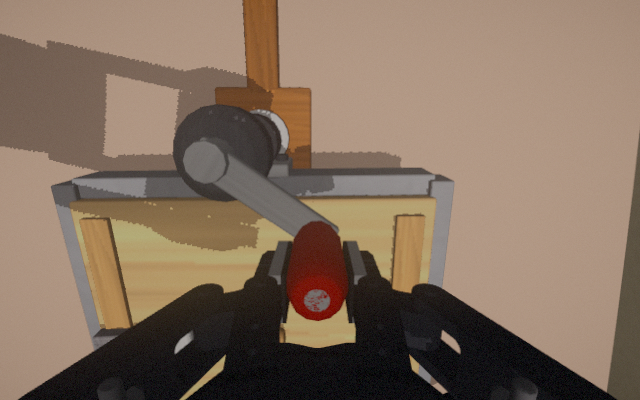

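```bash
cat > wind.py <<'E'
from rig import *
from h import *
import json,os
def wind(n,step=15,v=.1,A=np.array([.538,-.106]),R=.075,thr=None,z=.252):
    p=get_position(); ph=json.load(open("ph.json")) if os.path.exists("ph.json") else float(np.degrees(np.arctan2(p[1]-A[1],p[0]-A[0])))
    for i in range(n):
        ph-=step; r=np.radians(ph)
        st=move_linear([A[0]+R*np.cos(r),A[1]+R*np.sin(r),z],v=v,threshold=thr)
        f=get_wrist_force();rad=np.array([np.cos(r),np.sin(r)]);t=np.array([np.sin(r),-np.cos(r)])
        q=get_position()[:2]-A
        print(f"ph {ph:.0f} act {np.degrees(np.arctan2(q[1],q[0])):.1f} r {np.hypot(*q)*1000:.1f} Ft {f[:2]@t:.1f} Fr {f[:2]@rad:.1f} Fz {f[2]:.1f} op {get_opening()*1000:.1f} {'STOP' if st else ''} T {get_time_s():.2f}")
        json.dump(ph,open("ph.json","w"))
        if st: return True
    return False
E
python3 -c "
from wind import *
wind(6)"
```

```text
ph -63 act -63.9 r 76.8 Ft 4.7 Fr 12.4 Fz 4.7 op 25.5  T 19.50
ph -78 act -78.9 r 77.3 Ft 5.8 Fr 17.9 Fz 4.4 op 25.6  T 19.84
ph -93 act -93.8 r 77.7 Ft 5.4 Fr 22.3 Fz 5.4 op 25.0  T 20.18
ph -108 act -108.6 r 77.8 Ft 6.1 Fr 24.4 Fz 7.7 op 25.4  T 20.52
ph -123 act -123.5 r 77.8 Ft 5.7 Fr 28.2 Fz 10.3 op 25.0  T 20.87
ph -138 act -138.5 r 77.6 Ft 6.0 Fr 27.5 Fz 12.3 op 25.8  T 21.21
```

The winding works, but a radial force shows that my circle centre is off by about 2.9 mm (from the actual path). I'll shift the centre and continue.

```bash
sed -i 's/A=np.array(\[.538,-.106\]),R/A=np.array([.5368,-.1086]),R/' wind.py; python3 -c "
from wind import *
wind(10)
wind(1,v=.03)
"
```

```text
ph -153 act -153.6 r 75.4 Ft 6.0 Fr 9.4 Fz 11.6 op 25.6  T 21.54
ph -168 act -168.7 r 75.3 Ft 5.7 Fr 9.3 Fz 12.4 op 25.2  T 21.88
ph -183 act 176.1 r 75.2 Ft 5.2 Fr 9.7 Fz 13.2 op 25.4  T 22.23
ph -198 act 161.0 r 75.0 Ft 4.3 Fr 6.4 Fz 12.1 op 25.2  T 22.57
ph -213 act 145.8 r 74.9 Ft 4.5 Fr 4.9 Fz 10.6 op 25.4  T 22.91
ph -228 act 130.6 r 74.8 Ft 6.2 Fr 3.0 Fz 9.6 op 25.4  T 23.25
ph -243 act 115.5 r 74.7 Ft 7.1 Fr -1.0 Fz 8.0 op 25.4  T 23.59
ph -258 act 100.4 r 74.6 Ft 7.6 Fr -2.0 Fz 6.5 op 25.4  T 23.93
ph -273 act 85.4 r 74.6 Ft 7.5 Fr -4.6 Fz 6.6 op 25.2  T 24.27
ph -288 act 70.4 r 74.5 Ft 7.0 Fr -4.5 Fz 7.5 op 25.9  T 24.62
ph -303 act 56.3 r 74.5 Ft -5.0 Fr -7.3 Fz 11.1 op 25.4  T 25.42
```

```bash
python3 -c "
from wind import *
wind(4,v=.06)
wind(3,v=.03)
c=capture('side');cv2.imwrite('pics/s6.png',cv2.resize(c['frame'][190:290,250:400],None,fx=5,fy=5,interpolation=cv2.INTER_CUBIC))
c=capture('wrist');cv2.imwrite('pics/w6.png',c['frame'])
"
```

```text
ph -318 act 40.9 r 74.6 Ft 1.7 Fr -7.0 Fz 9.7 op 25.3  T 25.89
ph -333 act 26.0 r 74.6 Ft 1.8 Fr -7.8 Fz 10.7 op 25.1  T 26.37
ph -348 act 11.1 r 74.7 Ft -0.2 Fr -8.3 Fz 10.5 op 25.5  T 26.84
ph -363 act -3.7 r 74.9 Ft 0.2 Fr -7.6 Fz 11.2 op 24.9  T 27.32
ph -378 act -18.0 r 75.0 Ft -4.6 Fr -6.3 Fz 10.2 op 25.4  T 28.12
ph -393 act -32.9 r 75.1 Ft -4.1 Fr -4.2 Fz 10.1 op 25.7  T 28.92
ph -408 act -47.9 r 75.2 Ft -4.8 Fr -2.4 Fz 8.6 op 25.2  T 29.72
```

View pics/s6.png

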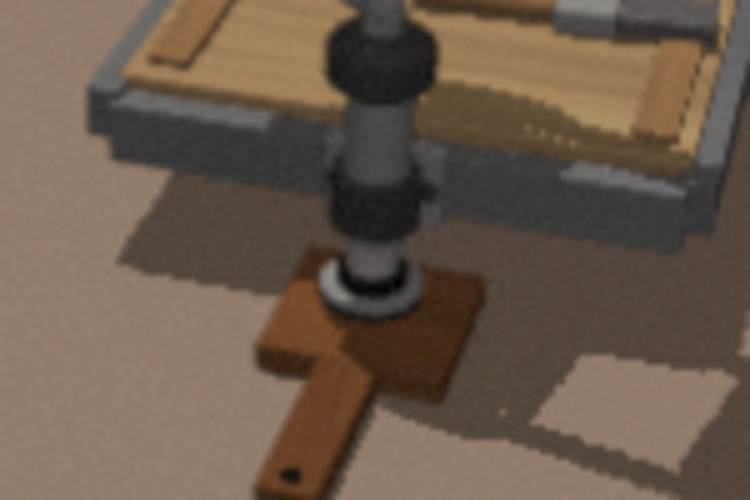

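View pics/w6.png

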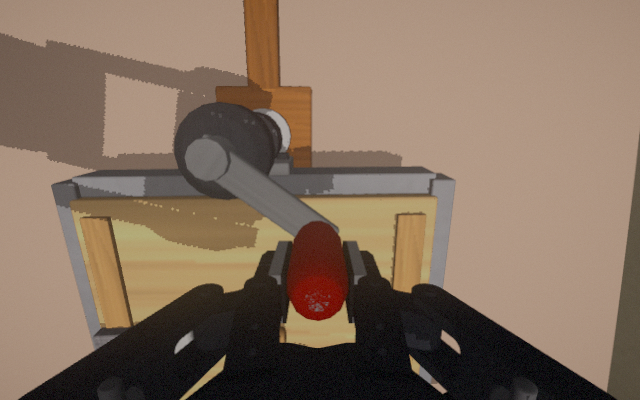

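Run:
```python
from h import *
import pickle
s,t=pickle.load(open("d4.pkl","rb"))
a=np.linspace(0,2*np.pi,200)
for (cx,cy) in [(.5375,-.101),(.538,-.106)]:
  for z in (.02,.024,.028,.032,.037,.04):
    P=proj(s,np.c_[cx+.03*np.cos(a),cy+.03*np.sin(a),0*a+z]);q=(P-[250,190]+.5)*5-.5
    print(cy,z,"bottom y",q[:,1].max().round(1),"x",q[:,0].min().round(),q[:,0].max().round())
```

```text
-0.101 0.02 bottom y 341.6 x 318.0 422.0
-0.101 0.024 bottom y 335.8 x 318.0 422.0
-0.101 0.028 bottom y 330.0 x 318.0 422.0
-0.101 0.032 bottom y 324.1 x 318.0 423.0
-0.101 0.037 bottom y 316.8 x 318.0 423.0
-0.101 0.04 bottom y 312.3 x 318.0 423.0
-0.106 0.02 bottom y 336.5 x 318.0 422.0
-0.106 0.024 bottom y 330.7 x 318.0 422.0
-0.106 0.028 bottom y 324.9 x 318.0 422.0
-0.106 0.032 bottom y 319.0 x 318.0 423.0
-0.106 0.037 bottom y 311.7 x 318.0 423.0
-0.106 0.04 bottom y 307.3 x 318.0 423.0
```

The sole is still about 12–16 mm above the board (its lower edge is at zoom row ~319). I'll wind 0.6 turn quickly, then slow down and watch the tangential force.

```bash
python3 -c "
from wind import *
wind(12,step=18,v=.12)
wind(4,step=18,v=.04)
c=capture('side');cv2.imwrite('pics/s7.png',cv2.resize(c['frame'][190:290,250:400],None,fx=5,fy=5,interpolation=cv2.INTER_CUBIC))
"
```

```text
ph -426 act -66.9 r 75.4 Ft 8.2 Fr -1.7 Fz 11.0 op 25.5  T 30.16
ph -444 act -84.8 r 75.5 Ft 8.6 Fr 0.8 Fz 10.0 op 25.2  T 30.50
ph -462 act -102.7 r 75.6 Ft 7.9 Fr 4.4 Fz 12.9 op 25.7  T 30.84
ph -480 act -120.6 r 75.6 Ft 8.5 Fr 7.7 Fz 13.0 op 25.3  T 31.18
ph -498 act -138.7 r 75.5 Ft 8.2 Fr 10.9 Fz 15.6 op 25.4  T 31.52
ph -516 act -156.8 r 75.3 Ft 8.2 Fr 11.3 Fz 16.0 op 25.6  T 31.87
ph -534 act -175.0 r 75.2 Ft 7.3 Fr 11.3 Fz 16.9 op 25.4  T 32.21
ph -552 act 166.8 r 75.1 Ft 6.7 Fr 9.6 Fz 14.2 op 25.4  T 32.55
ph -570 act 148.5 r 74.9 Ft 8.3 Fr 6.0 Fz 12.8 op 26.0  T 32.89
ph -588 act 130.3 r 74.8 Ft 7.6 Fr 2.6 Fz 10.5 op 25.5  T 33.23
ph -606 act 112.1 r 74.7 Ft 8.6 Fr -0.8 Fz 9.1 op 25.7  T 33.58
ph -624 act 94.1 r 74.6 Ft 8.1 Fr -3.6 Fz 10.0 op 25.3  T 33.92
ph -642 act 77.0 r 74.6 Ft -3.3 Fr -5.5 Fz 12.3 op 25.6  T 34.65
ph -660 act 59.1 r 74.6 Ft -3.0 Fr -7.2 Fz 12.0 op 25.6  T 35.38
ph -678 act 41.2 r 74.7 Ft -3.1 Fr -9.8 Fz 13.6 op 25.4  T 36.12
ph -696 act 23.4 r 74.8 Ft -3.6 Fr -11.7 Fz 13.7 op 25.0  T 36.85
```

View pics/s7.png

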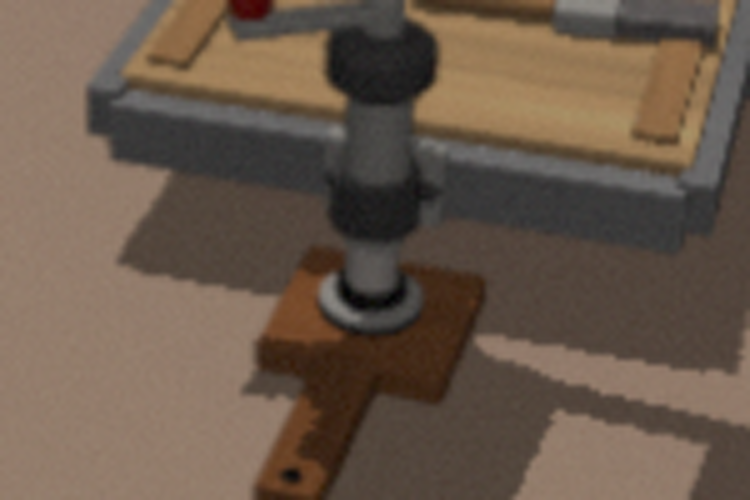

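The lower edge of the foot is at zoom row ~332, and contact is expected at row 336–341, so 3–6 mm are left. I'll keep going at the same slow speed and stop when Ft rises.

```bash
cat > fin.py <<'E'
from wind import *
import io,contextlib,re
def until(lim,nmax):
    for i in range(nmax):
        b=io.StringIO()
        with contextlib.redirect_stdout(b): wind(1,step=18,v=.04)
        o=b.getvalue().strip();print(o)
        if float(re.search(r"Ft (\S+)",o)[1])<lim: print("lim");break
E
python3 -c "
from fin import *
until(-6.0,10)
c=capture('side');cv2.imwrite('pics/s8.png',cv2.resize(c['frame'][190:290,250:400],None,fx=5,fy=5,interpolation=cv2.INTER_CUBIC))
"
```

```text
ph -714 act 5.8 r 74.9 Ft -4.0 Fr -10.6 Fz 13.7 op 25.0  T 37.63
ph -732 act -11.8 r 75.0 Ft -5.8 Fr -8.6 Fz 13.8 op 25.5  T 38.37
ph -750 act -29.6 r 75.1 Ft -6.9 Fr -5.2 Fz 11.9 op 25.4  T 39.10
lim
```

View pics/s8.png

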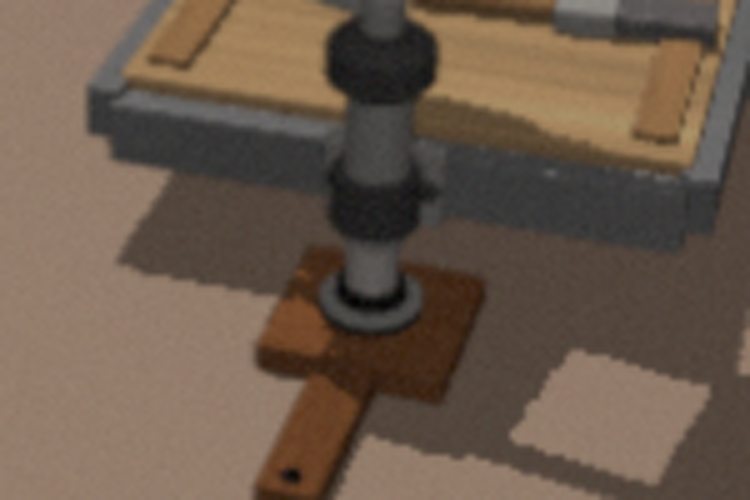

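From about -705° Ft grows by roughly 1.4 N per 18°, which is the stated 7 N per quarter turn, and the foot no longer drops in the picture. That puts contact near -705°. Two more 18° steps bring it to about 80° past contact.

```bash
python3 -c "
from fin import *
until(-12,2)
hold(.4);print(get_wrist_force())
c=capture('side');cv2.imwrite('pics/s9.png',cv2.resize(c['frame'][190:290,250:400],None,fx=5,fy=5,interpolation=cv2.INTER_CUBIC))
"
```

```text
ph -768 act -47.4 r 75.3 Ft -7.1 Fr -1.5 Fz 11.1 op 25.4  T 39.88
ph -786 act -65.3 r 75.4 Ft -9.4 Fr 1.0 Fz 7.4 op 25.1  T 40.62
[9.71580547 4.27923746 8.91868251]
```

View pics/s9.png

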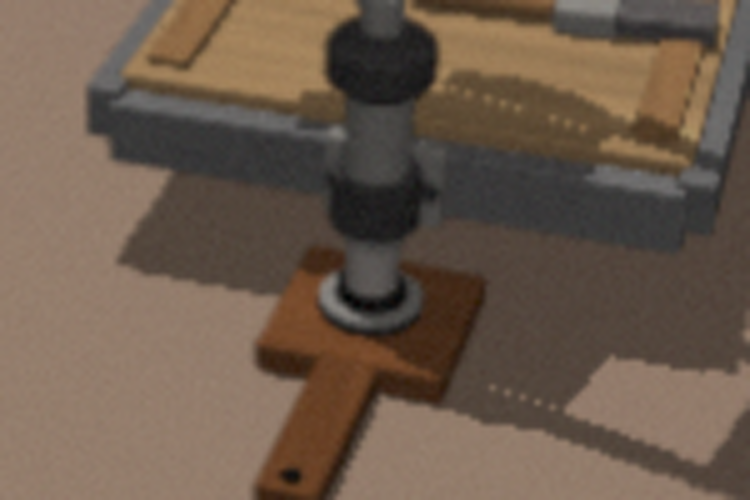

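The foot edge stays at zoom row ~332–333 although the crank turned 90° further, so it stands on the board at about 250 N. I'll release and check.

```bash
python3 -c "
from rig import *
from h import *
grip(.06)
p=get_position();print(p,get_wrist_force(),get_opening())
move_linear([p[0],p[1],.40],v=.2)
move_pose([.4,.2,.42],Rd(-10))
hold(.3)
c=capture('side');cv2.imwrite('pics/s10.png',c['frame'])
t=capture('top');cv2.imwrite('pics/t10.png',t['frame'])
h=cv2.cvtColor(t['frame'],cv2.COLOR_BGR2HSV)
cv2.imwrite('pics/t10z.png',cv2.resize(t['frame'][180:280,250:400],None,fx=5,fy=5,interpolation=cv2.INTER_CUBIC))
print(get_time_s(),get_wrist_force())
"
```

```text
[ 0.56669052 -0.17739564  0.2517566 ] [ 0.09082069 -0.72254911  0.47954897] 0.05969364906555192
44.3083 [ 0.38959794  0.51607805 -0.23772814]
```

View pics/s10.png

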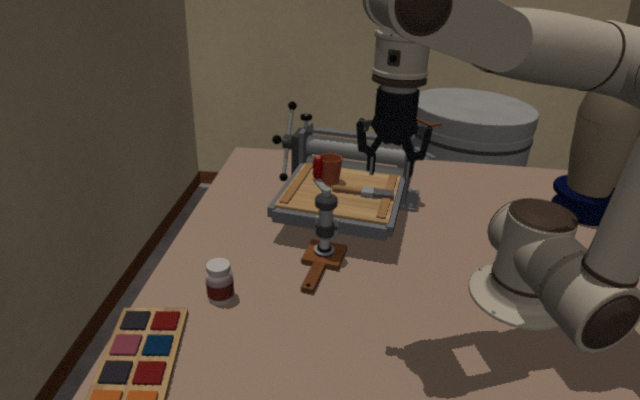

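View pics/t10z.png

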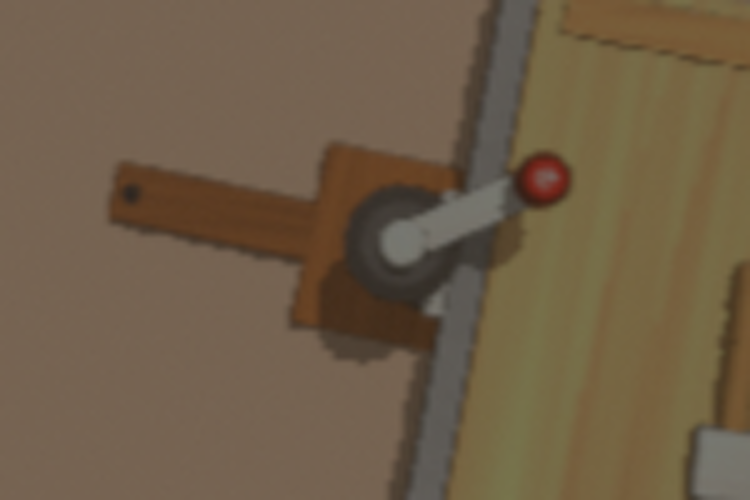

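The board is unmoved (corner at (328,143) as before), the crank stayed where I left it (knob at (544,180) in the zoom), and the jar, cup and brush are in place. The arm is clear, so I'm handing in.

```bash
python3 -c "
from rig import *
sign_off();print(get_time_s())"
```

```text
the job is handed in; nothing more can be done
the job is handed in; nothing more can be done
```

The packing board is under the foot, the leg is wound down onto it, and everything is released. I handed the job in at about 44 s of the 70 s allowed; the sign-off gives no verdict.

- **Board:** I gripped the handle, turned the board so the handle points outward, and slid it flat under the raised foot. The top camera puts the plate's centre within about 3 mm of the leg axis. The two cameras disagree by several millimetres in absolute y, but each shows the board centred to about 4 mm. The limit is 25 mm.
- **Winding:** I wound the crank clockwise just over two turns. My first circle centre was about 3 mm off, and I corrected it when the side force at the knob reached 28 N.
- **Contact:** The force at the knob began to rise at about 1.8 turns, by roughly 7 N per quarter turn, and the foot stopped dropping in the side view. I went about 80° further and ended at about 6 N above free winding.
- **Foot load:** I estimate about 250 N from that angle and the knob force. It was not measured directly.
- **Final check:** After release, the pictures show the board and crank staying put, and no visible movement of the jar, cup or brush. The arm is clear, with the wrist force near zero.

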